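# Put the laptop away under the desk riser

## Task

The laptop stands open on the pull-out shelf of the desk riser. With the fingertips push its lid fully shut, then push the shelf by its front lip all the way in under the riser until it stops. The laptop stays on its shelf and is not to be lifted; leave the mug, the mouse and the coiled snake model where they are.

Things in the scene. Friction and masses are not known exactly. Their poses are not given: they have to be found in the camera images.
- shelf (a joint): How far the pull-out shelf has been pushed in, m, along shelf_lip's +x: 0 fully out (as it starts, against its outer stop), 0.200 fully in at its stop. It slides with about 2.5 N of friction, more when moved faster, and stays where it is left. Fully in, its lip still stands 35 mm in front of the riser's front edge.
- shelf_lip (a point): Middle of the top edge of the shelf's aluminium front lip, on the outer face (the face towards the robot). The lip is a flat upright plate 310 wide, 10 thick, from 4 to 50 above the desk; push its outer face along the point's own +x, which points straight in under the riser, away from the lip's outer face (level, z up). The grey shelf board behind it has its top 12 above the desk, with rims 10 high around the laptop.
- laptop: Laptop base (aluminium, dark keys), loose on the shelf, 190 deep (its x) by 270 wide (its y) by 18 thick, about 1.5 kg with the lid; origin at the centre of its underside, 12 above the desk; its +x points from the front edge to the hinge, z up; the rims of the shelf leave it 3 to 11 mm of play all round.
- lid (a joint): Opening angle of the laptop lid, rad: 0 shut flat on the base, 1.57 upright; starts between 0.5 and 1.8, can open to 2.2. The hinge is stiff (about 0.4 N m), so the lid stays at any angle and has to be pushed all the way down, to its stop at 0.
- lid_edge (a point): Middle of the lid's free edge (the upper edge while it is open), on its outer face (the back of the screen). The lid is a plate 190 from hinge to free edge, 270 wide, 7 thick. The point turns with the lid: its z is the outer face's outward normal, its -x points from the hinge to the free edge.
- lid_hinge (a point): Middle of the lid's hinge line, at the rear top edge of the laptop base, 31.5 above the desk, on the lid's inner face (the screen side). The line runs along the laptop's y.
- riser_edge (a point): Middle of the top front edge of the riser, a dark wooden stand fixed on the desk, 300 deep, 430 wide, 100 high; with the shelf out this edge lies 235 behind the lip's outer face. A black letter tray of paper fixed on it begins 65 behind this edge and reaches 155 above the desk. To one side of the riser, left or right, a white desk phone stands fixed, 75 high.
- mug: White mug standing beside the shelf, 80 across, 92 high, handle at its +y; origin at the centre of its underside. Bystander.
- mouse: Black computer mouse lying beside the shelf, 98 by 56 by 30 high; origin at the centre of its underside. Bystander.
- snake: Grey banded coiled snake model, 102 across, 40 high, lying beside the shelf; origin at the centre of its underside. Bystander.

How it is judged:
By the outcome, as a careful person would: the job done as asked, in the order asked, and still so for the second after the job is handed in, with the robot touching nothing.
It also fails if it takes over 53 s, if anything falls off the work surface, if the arm or the gripper's body presses on something with over 40 N, if the wrist force passes 120 N, or if a joint passes its speed limit or range.

## Robot

A 7-joint arm with a two-finger parallel gripper is mounted at the origin on the work surface. World frame = base frame: x ahead of the robot, y to its left, z up, the work surface at z = 0. Lengths are in mm, angles in rad, forces in N, time in s.
With the tool pointing down it reaches from about 350 to 900 mm from the base axis. Payload 8.1 kg.
Tool frame: the origin (TCP) lies at the very end of the fingers, on their centre line; the grasp point (between the pads) lies 19 mm behind it; x points along the fingers, z is the direction in which the jaws open and shut, and the axes are right-handed (so a half turn about x gives the same grasp; the last joint's range is limited). The gripper opens to 92 mm and grips with 3 to 60 N. Pads are 19 mm wide; open, the fingers measure 130 mm over their backs; the gripper's body (75 mm by 190 mm) begins 47 mm behind the grasp point.
Start: joints at [1.058, 0.434, 0.025, 1.573, -0.012, 1.134, -0.075], TCP at [248.995, -573.275, 192.242] pointing down, gripper open.
Joint ranges: [-2.62, 2.62], [-0.44, 2.09], [-1.27, 1.32], [0.08, 2.57], [-1.32, 4.46], [0.12, 2], [-2.74, 2.74]. Speed limits (rad/s): [2.22, 2.22, 3.01, 3.01, 3.14, 3.14, 3.14].

## Interface

Orientations are given as a 3x3 rotation matrix whose columns are the frame's x, y, z axes.
In Python, from rig import manip, viewer gives the robot as it stands. The module is installed in compiled form; this text tells all that it offers.
- The arm moves only by the shell command python3 -m creep 'ROWS' [FORCE]. ROWS is JSON, a list of rows, each a list of 3 entries, a list of its own where there are three numbers: the shift along the tool's x, y, z in units of 7.5 cm (1.0 is 7.5 cm), then the turn, a rotation vector about the tool's x, y, z in units of 90 degrees (1.0 is 90 degrees), then the gripper command: -1 is shut, 1 is fully open, values between are in proportion. In form: [[[tx, ty, tz], [wx, wy, wz], claw], ...]. A call has exactly 8 rows; each row shifts and turns the commanded pose from where the row before left it, along the tool's axes as they then stand; what a row does not reach is not made up. A row lasts 1/8 s, in which the tool goes at most 62.5 mm and 10.7 degrees, less where a joint would pass 70% of its speed; a pose out of reach is approached as far as the arm can. A call with a number of a shift or a turn outside -1 to 1 is refused whole. A call with a gripper value outside its range is refused whole. The fingers move at their own pace and stop on an object; FORCE is the grip in N (left out, the last holds). Time passes only in rows, so rows that do not move let the fingers close, or fill a call up. It gives the time, the measured TCP pose, the force and the opening at its end, in the units of the state.
- manip.read_state(): the state, without advancing time (a new reading comes with each control period).
- viewer.grab_frame(name): name is "scene" or "side" or "wrist"; returns a dict with "pixels" (480x640x3 uint8, red, green, blue), "intrinsics" (3x3 intrinsics, pixels), "dist_coeffs" ([k1, k2, p1, p2, k3] as OpenCV has them; the pictures are not rectified), "eye" and "rotation" of the camera in the world; the wrist camera has in their place "T_tool_cam" (4x4, takes a point from camera to tool coordinates, whose origin is the TCP and whose axes are the tool frame's). Camera axes: x right, y down, z forward; pixel columns grow to the right and rows downward; lengths in mm; the calibration is good to about 2 mm. A picture is of the moment at which its call begins: read the wrist's pose just before it. There is no depth.
- manip.job_done(): hands the job in, once; it reports no verdict.
Trained networks look in a picture, given as the dict that the camera call returned (one of the last four; its "shot" number tells which), for a name from the list of things; names that differ only in an ending like _2 or _b are one class to them, and where a whole thing is asked for, a point or a joint stands for the part that bears it (a point fixed in the world has none). Each returns a list of dicts, best first, with "p" (0 to 1); they miss things now and then, are a little off and sometimes report something else, mostly with a low value. They report only what shows in the picture. A call takes as long as a camera call.
- viewer.boxes_of(query, picture): "extent" ([centre column, centre row, width, height] in pixels, round what is visible of it).
The state is a dict: "clock": time; "joint_positions": joint angles; "qvel": joint speeds; "joint_torque": joint torques, N m; "tool_pos": TCP position; "tool_rot": TCP orientation; "ft_force": force on the tool from outside, world axes, zero at the start; "moment": the same for the moment, N m; "finger_gap": opening from 0.0 (shut) to 1.0 (fully open).
Only numpy, scipy, OpenCV 4.12 (cv2) and the standard library are available. Lean on these libraries where they do the work, as an engineer would, in place of code of your own. Each camera call takes 0.05 s, during which the arm holds its last target.

## Working session

There is one attempt and no reset: what is moved stays moved. The work goes in short steps, Python scripts to look and compute and a shell command to move; the robot and the scene stay as the last step left them, time stands still between calls to the robot, and variables do not carry over. Pictures are saved under pics/ and viewed, and the job is handed in when it is done.

```bash
mkdir -p pics; cat > h.py <<'E'
import numpy as np, cv2
from rig import manip, viewer
def snap(n,fn):
    s=manip.read_state(); f=viewer.grab_frame(n)
    cv2.imwrite('pics/'+fn,f['pixels'][:,:,::-1]); return s,f
E
python3 - <<'E'
from h import *
for n in ['scene','side']:
    s,f=snap(n,n+'1.png')
    print(n,np.round(f['eye']),np.round(f['rotation'],3).tolist(),np.round(f['intrinsics'],1).tolist(),f['dist_coeffs'])
    for q in ['laptop','lid','shelf_lip','shelf','mug','mouse','snake','lid_edge','lid_hinge','riser_edge']:
        try:
            r=viewer.boxes_of(q,f); print(q,[(np.round(d['extent']).tolist(),round(d['p'],2)) for d in r[:2]])
        except Exception as e: print(q,e)
s=manip.read_state();print(s['clock'],s['tool_pos'],np.round(s['tool_rot'],3).tolist())
E
```

```text
scene [1313.  397.  633.] [[-0.429, 0.481, -0.764], [0.903, 0.22, -0.369], [-0.009, -0.849, -0.529]] [[445.8, 0.0, 329.4], [0.0, 445.8, 240.6], [0.0, 0.0, 1.0]] [-0.08537437  0.          0.          0.          0.        ]
laptop [([415.0, 261.0, 141.0, 102.0], 0.63)]
lid []
shelf_lip [([481.0, 294.0, 22.0, 49.0], 0.76)]
shelf [([480.0, 292.0, 21.0, 49.0], 0.58)]
mug [([532.0, 299.0, 58.0, 60.0], 0.69), ([416.0, 262.0, 140.0, 92.0], 0.52)]
mouse [([318.0, 250.0, 19.0, 24.0], 0.84)]
snake [([529.0, 354.0, 52.0, 46.0], 0.87)]
lid_edge [([414.0, 262.0, 141.0, 96.0], 0.97)]
lid_hinge []
riser_edge [([357.0, 373.0, 306.0, 215.0], 0.9)]
side [ 289. 1084.  750.] [[-0.967, -0.151, 0.204], [-0.253, 0.508, -0.824], [0.021, -0.848, -0.529]] [[576.6, 0.0, 321.1], [0.0, 576.6, 237.7], [0.0, 0.0, 1.0]] [-0.01047328  0.          0.          0.          0.        ]
laptop []
lid [([291.0, 280.0, 118.0, 114.0], 0.68)]
shelf_lip [([288.0, 320.0, 173.0, 124.0], 0.83)]
shelf [([284.0, 319.0, 171.0, 124.0], 0.77)]
mug [([289.0, 401.0, 60.0, 82.0], 0.6)]
mouse [([360.0, 247.0, 43.0, 21.0], 0.67)]
snake [([211.0, 398.0, 58.0, 52.0], 0.55)]
lid_edge [([290.0, 281.0, 115.0, 116.0], 0.94)]
lid_hinge [([289.0, 279.0, 116.0, 116.0], 0.78)]
riser_edge [([208.0, 284.0, 335.0, 196.0], 0.56)]
1.1 [ 249.03680199 -573.26154156  192.25822792] [[0.0, 0.917, 0.398], [-0.0, 0.398, -0.917], [-1.0, -0.0, 0.0]]
```

View pics/scene1.png

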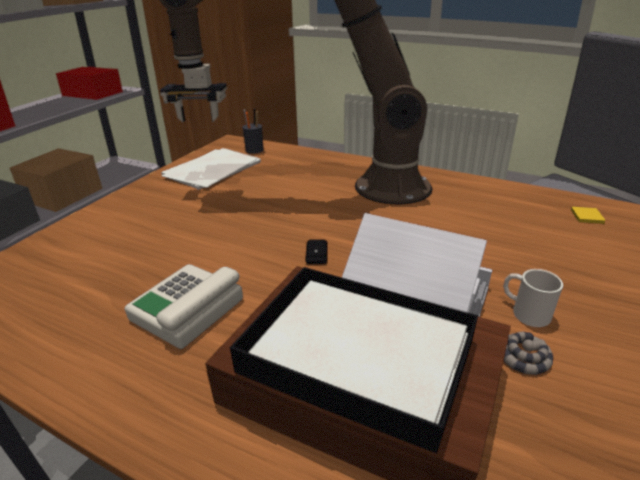

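View pics/side1.png

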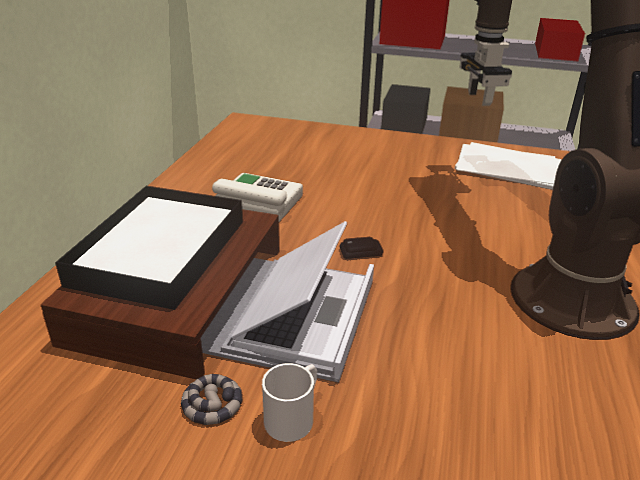

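The lid is roughly 45° open and leans toward the robot. The lip is at side px (372,265)-(335,372), and the mug and snake are on the +y side. The mouse and phone are on the -y side. I'll zoom in for corners.

```bash
python3 - <<'E'
import cv2
a=cv2.imread('pics/side1.png')[200:400,190:400]; cv2.imwrite('pics/side_z.png',cv2.resize(a,None,fx=3.8,fy=3,interpolation=cv2.INTER_CUBIC)[:, :798])
a=cv2.imread('pics/scene1.png')[200:340,330:530]; cv2.imwrite('pics/scene_z.png',cv2.resize(a,None,fx=4,fy=4,interpolation=cv2.INTER_CUBIC))
E
```

```text
(no output)
```

View pics/side_z.png

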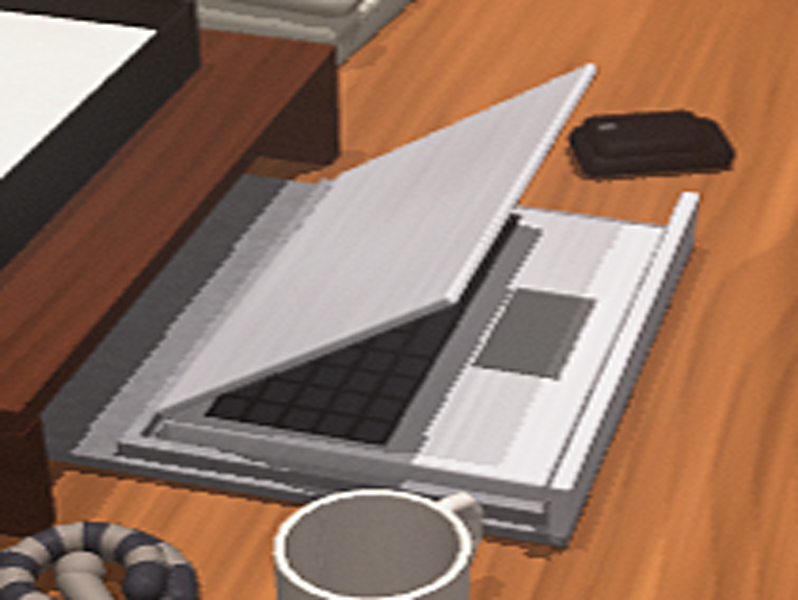

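View pics/scene_z.png

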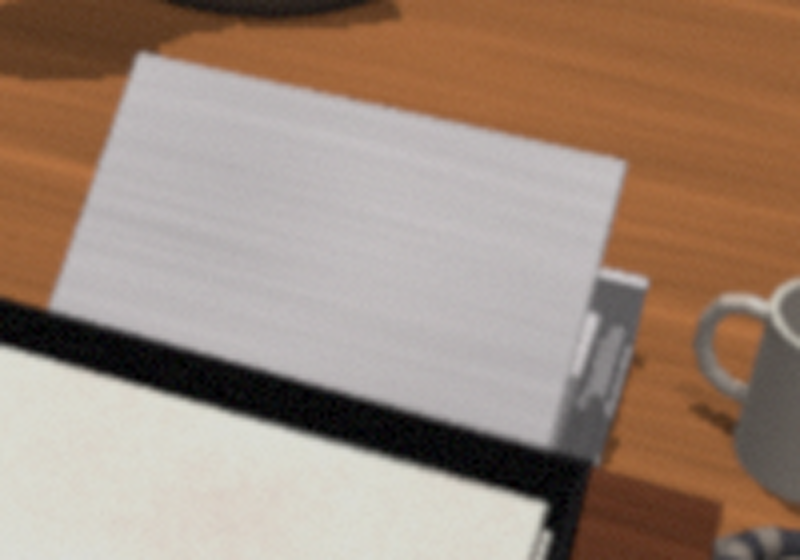

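```bash
cat >> h.py <<'E'
def proj(f,P):
    R=np.array(f['rotation']).T; t=-R@np.array(f['eye'])
    return cv2.projectPoints(np.float64(P).reshape(-1,1,3),cv2.Rodrigues(R)[0],t,np.array(f['intrinsics']),np.array(f['dist_coeffs']))[0].reshape(-1,2)
def model(p):
    x,y,yaw,hx,hy,dyaw,th=p
    c,s=np.cos(yaw),np.sin(yaw)
    W=lambda a,b,z:[x+c*a-s*b,y+s*a+c*b,z]
    def L(u,v,n): # along lid from hinge u, lateral v, normal n
        a=-u*np.cos(th)+n*np.sin(th); z=31.5+u*np.sin(th)+n*np.cos(th)
        return W(hx+a*np.cos(dyaw)-v*np.sin(dyaw),hy+a*np.sin(dyaw)+v*np.cos(dyaw),z)
    return W,L
E
python3 - <<'E'
from h import *
from scipy.optimize import least_squares
s,fs=snap('scene','t1.png'); _,fd=snap('side','t2.png')
def pts(p):
    W,L=model(p)
    D=[W(0,-155,50),W(0,155,50),W(10,155,50),W(10,-155,50),L(190,-135,7),L(190,135,7),L(0,135,7),W(235,215,100),W(235,-215,100)]
    S=[L(190,-135,7),L(190,135,7)]
    return D,S
mD=[(373.4,265),(340.8,362.7),(334.7,362),(369.2,264.3),(344,222),(306,299.3),(232.1,336),(195.3,337.3),(277.6,216.7)]
mS=[(365,213.2),(486.2,240)]
def res(p):
    D,S=pts(p); return np.r_[(proj(fd,D)-mD).ravel(),(proj(fs,S)-mS).ravel(),(p[3]-215)/8,p[4]/5,p[5]/.03]
r=least_squares(res,[400,100,0.2,215,0,0,.7],x_scale=[100,100,.3,10,5,.02,.3],loss='soft_l1')
print(np.round(r.x,3)); print(np.round(r.fun[:22].reshape(-1,2),1))
np.save('fit.npy',r.x)
W,L=model(r.x); print('edge',np.round(L(190,0,7)),'lip',W(0,0,50),'riser',W(235,0,100))
E
```

```text
[ 4.23839e+02  2.21169e+02 -5.00000e-03  2.08023e+02 -1.99900e+00
 -1.10000e-02  6.87000e-01]
[[ 0.3 -0.8]
 [-0.3  0.6]
 [ 0.1  0.2]
 [-0.1 -0.9]
 [ 0.7 -1.1]
 [ 0.5  0.1]
 [-3.3  1. ]
 [-0.   0.6]
 [ 0.4 -1.9]
 [-1.1 -0.3]
 [ 0.4  0.3]]
edge [489. 220. 157.] lip [np.float64(423.838970560859), np.float64(221.16854207547152), 50] riser [np.float64(658.8363383872182), np.float64(220.0562855030664), 100]
```

```bash
python3 -m creep '[[[-0.2,0,0],[0.087,0,0],-1],[[-0.2,0,0],[0.087,0,0],-1],[[-0.2,0,0],[0.087,0,0],-1],[[0,0.24,-0.75],[0,0,0],-1],[[0,0.24,-0.75],[0,0,0],-1],[[0,0.24,-0.75],[0,0,0],-1],[[0,0.24,-0.75],[0,0,0],-1],[[0,0.24,-0.75],[0,0,0],-1]]' 20
```

```text
clock: 2.2
tool_pos: [339.5, -290.2, 237.5]
tool_rot: [[0.001, 1.0, -0.0], [-0.001, -0.0, -1.0], [-1.0, 0.001, 0.001]]
ft_force: [1.0, 0.6, -0.4]
finger_gap: 0.176
```

```bash
python3 -m creep '[[[0,0.26,-0.79],[0,0,0],-1],[[0,0.26,-0.79],[0,0,0],-1],[[0,0.26,-0.79],[0,0,0],-1],[[0,0.26,-0.79],[0,0,0],-1],[[0,0.26,-0.79],[0,0,0],-1],[[0,0.26,-0.79],[0,0,0],-1],[[0,0.26,-0.79],[0,0,0],-1],[[0,0.26,-0.79],[0,0,0],-1]]'
python3 - <<'E'
from h import *
print(manip.read_state()['tool_pos']); snap('side','side2.png')
E
```

```text
clock: 3.2
tool_pos: [495.8, 183.7, 237.5]
tool_rot: [[0.001, 1.0, -0.001], [-0.0, -0.001, -1.0], [-1.0, 0.001, 0.0]]
ft_force: [1.9, -0.4, 0.1]
finger_gap: 0.009
[495.80167908 183.67794723 237.4519871 ]
```

View pics/side2.png

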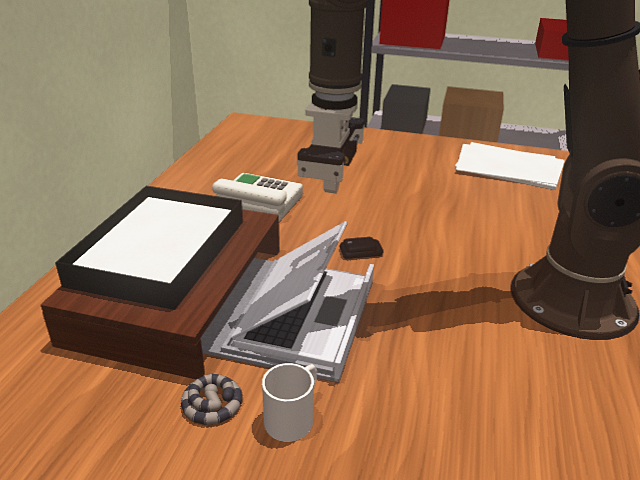

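```bash
python3 -m creep '[[[0,0.08,-0.47],[0,0,0],-1],[[0.29,0,0],[0,0,0],-1],[[0.29,0,0],[0,0,0],-1],[[0.29,0,0],[0,0,0],-1],[[0.29,0,0],[0,0,0],-1],[[0.15,-0.04,0],[0,0,0],-1],[[0.15,-0.04,0],[0,0,0],-1],[[0.15,-0.04,0],[0,0,0],-1]]'
python3 - <<'E'
from h import *
snap('side','side3.png')
E
```

```text
clock: 4.25
tool_pos: [491.6, 217.4, 116.5]
tool_rot: [[-0.0, 1.0, -0.0], [0.0, -0.0, -1.0], [-1.0, -0.0, -0.0]]
ft_force: [-1.9, -0.2, 3.4]
finger_gap: 0.004
```

View pics/side3.png

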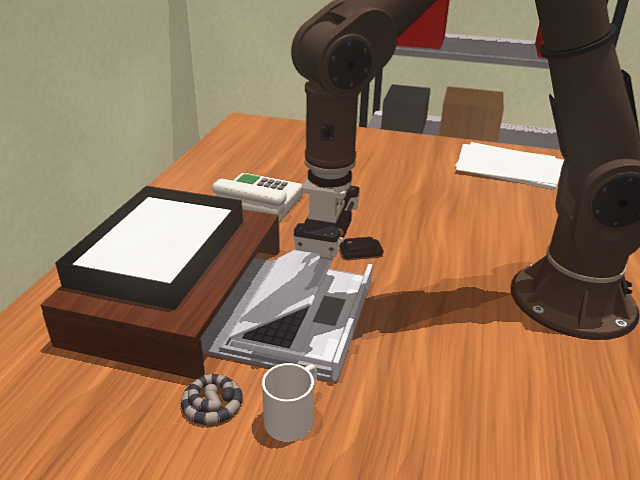

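The lid is moving down under the fingertip (3.4 N). I'll continue down to the stop.

```bash
python3 -m creep '[[[0.15,-0.03,0],[0,0,0],-1],[[0.15,-0.03,0],[0,0,0],-1],[[0.15,-0.03,0],[0,0,0],-1],[[0.15,-0.03,0],[0,0,0],-1],[[0.15,-0.02,0],[0,0,0],-1],[[0.13,0,0],[0,0,0],-1],[[0.11,0,0],[0,0,0],-1],[[0.04,0,0],[0,0,0],-1]]'
```

```text
clock: 5.3
tool_pos: [481.5, 217.0, 38.6]
tool_rot: [[-0.001, 1.0, -0.0], [-0.0, -0.0, -1.0], [-1.0, -0.001, 0.0]]
ft_force: [-0.9, -0.6, 1.8]
finger_gap: 0.007
```

```bash
python3 -m creep '[[[0.03,0,0],[0,0,0],-1],[[0.03,0,0],[0,0,0],-1],[[0,0,0],[0,0,0],-1],[[0,0,0],[0,0,0],-1],[[0,0,0],[0,0,0],-1],[[0,0,0],[0,0,0],-1],[[0,0,0],[0,0,0],-1],[[0,0,0],[0,0,0],-1]]'
```

```text
clock: 6.3
tool_pos: [481.8, 217.2, 34.7]
tool_rot: [[0.0, 1.0, -0.0], [0.0, -0.0, -1.0], [-1.0, 0.0, -0.0]]
ft_force: [-0.1, 0.8, 1.0]
finger_gap: 0.004
```

```bash
python3 - <<'E'
from h import *
s,f=snap('side','side4.png')
print(s['tool_pos'],s['ft_force'])
a=f['pixels'][180:400,190:400,::-1]; cv2.imwrite('pics/side4z.png',cv2.resize(a,None,fx=3.8,fy=2.7,interpolation=cv2.INTER_CUBIC))
s,f=snap('scene','scene4.png')
E
```

```text
[481.76003816 217.18639568  34.74504227] [-0.09669229  0.75541712  0.95373215]
```

View pics/side4z.png

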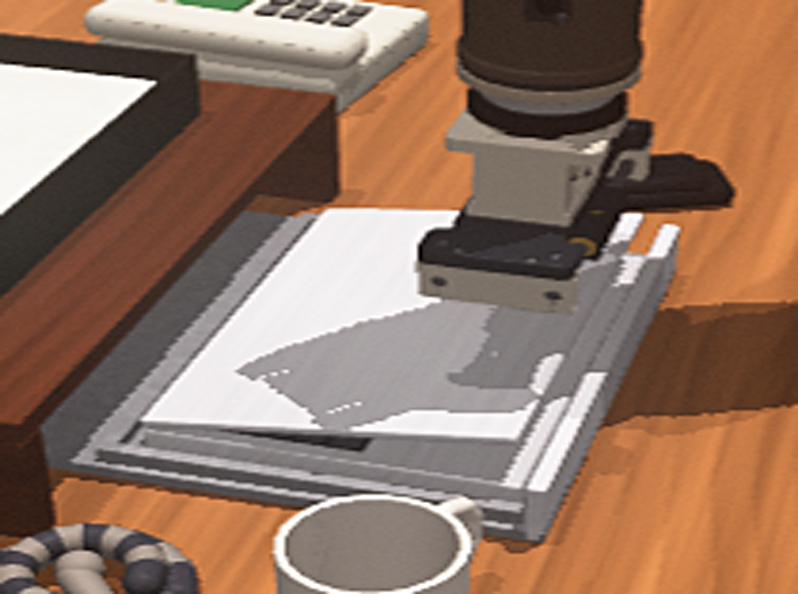

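View pics/scene4.png

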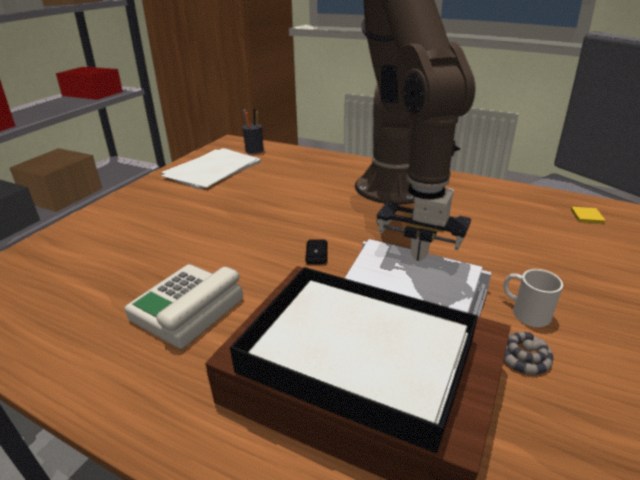

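```bash
python3 - <<'E'
from h import *
s,f=snap('side','side5.png')
p=np.load('fit.npy')
for th in [0,.05,.1,.15,.2,.3]:
    q=p.copy(); q[6]=th; W,L=model(q)
    P=proj(f,[L(190,135,7),L(190,135,0),L(0,135,7),L(0,135,0)]); print(th,np.round((P-[190,180])*[3.8,2.7]).tolist())
W,L=model(p);print(np.round((proj(f,[W(p[3]-190,p[4]+135,30),W(p[3]-190,p[4]+135,12),s['tool_pos']])-[190,180])*[3.8,2.7]))
a=f['pixels'][310:390,190:350,::-1]; cv2.imwrite('pics/side5z.png',cv2.resize(a,None,fx=5,fy=5,interpolation=cv2.INTER_CUBIC))
E
```

```text
0 [[540.0, 481.0], [539.0, 489.0], [156.0, 423.0], [157.0, 431.0]]
0.05 [[539.0, 470.0], [539.0, 478.0], [155.0, 423.0], [157.0, 431.0]]
0.1 [[537.0, 459.0], [538.0, 467.0], [155.0, 423.0], [157.0, 431.0]]
0.15 [[535.0, 447.0], [536.0, 456.0], [154.0, 423.0], [157.0, 431.0]]
0.2 [[531.0, 436.0], [534.0, 444.0], [153.0, 423.0], [157.0, 431.0]]
0.3 [[521.0, 412.0], [525.0, 421.0], [152.0, 423.0], [157.0, 431.0]]
[[543. 489.]
 [542. 509.]
 [532. 345.]]
```

View pics/side5z.png

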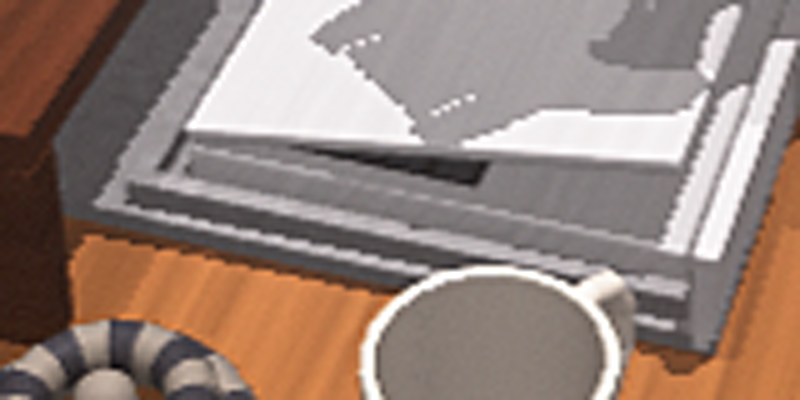

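```bash
python3 - <<'E'
from h import *
s,f=snap('wrist','wrist5.png')
print(np.round(f['T_tool_cam'],3).tolist())
s,f=snap('side','side6.png')
a=f['pixels'][230:370,270:400,::-1]; a=cv2.resize(a,None,fx=4.2,fy=4.2,interpolation=cv2.INTER_CUBIC)
cv2.imwrite('pics/side6z.png',np.uint8(255*(a/255.)**.6))
E
```

```text
[[0.0, -0.304, 0.953, -193.784], [0.0, -0.953, -0.304, 82.29], [1.0, 0.0, -0.0, -0.303], [0.0, 0.0, 0.0, 1.0]]
```

View pics/wrist5.png

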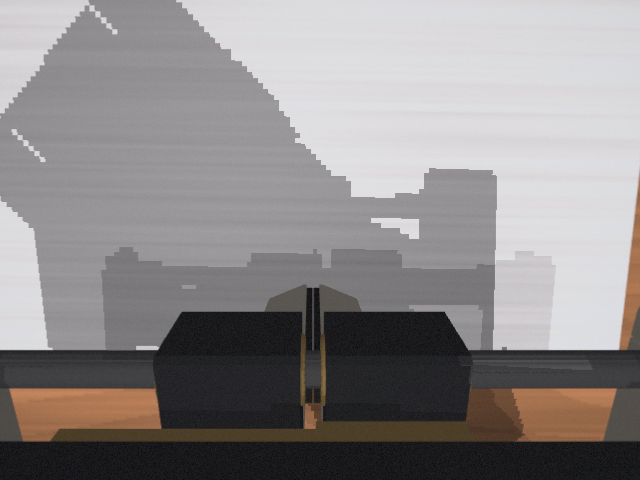

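View pics/side6z.png

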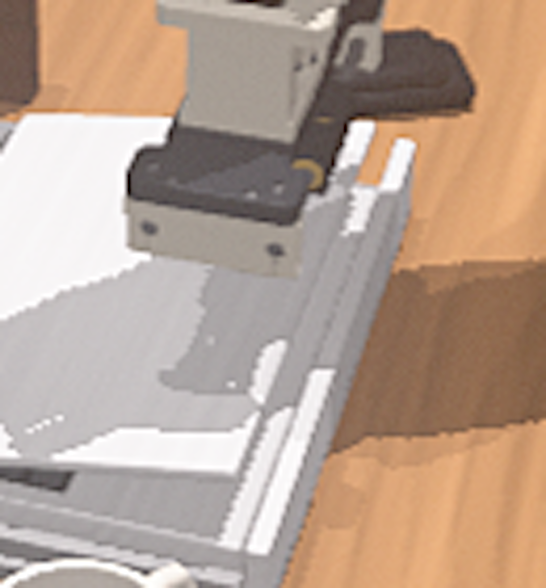

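```bash
python3 - <<'E'
from h import *
_,fs=snap('scene','scene7.png');s,fd=snap('side','side7.png')
print('side2',proj(fd,[495.8,183.7,237.5]),'side3',proj(fd,[491.6,217.4,116.5]),'now',proj(fd,s['tool_pos']),proj(fs,s['tool_pos']))
for a,n,fac in [(cv2.imread('pics/side2.png')[120:240,260:400],'z2',5),(cv2.imread('pics/side3.png')[190:330,260:400],'z3',4),(cv2.imread('pics/scene7.png')[180:320,340:500],'z7',4)]:
    cv2.imwrite('pics/%s.png'%n,cv2.resize(a,None,fx=fac,fy=fac,interpolation=cv2.INTER_CUBIC))
E
```

```text
side2 [[330.2111921 208.4454077]] side3 [[326.22075274 273.02990504]] now [[330.0429149  307.75407155]] [[416.47170643 270.45816284]]
```

View pics/z2.png

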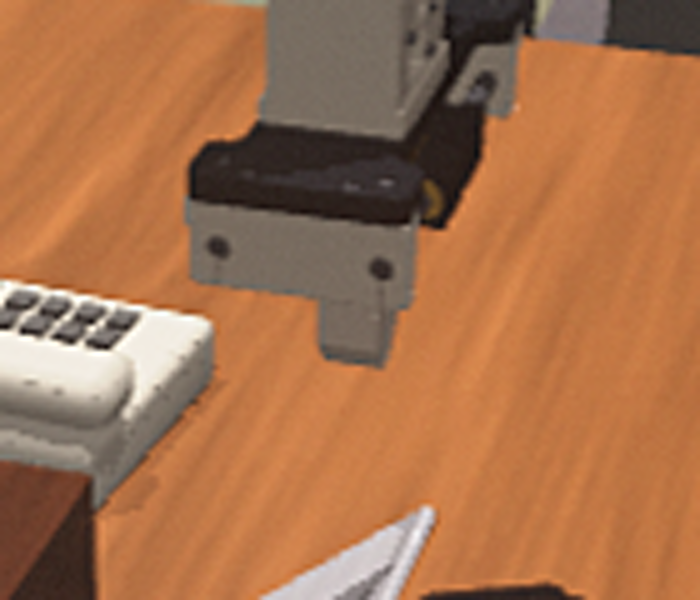

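View pics/z3.png

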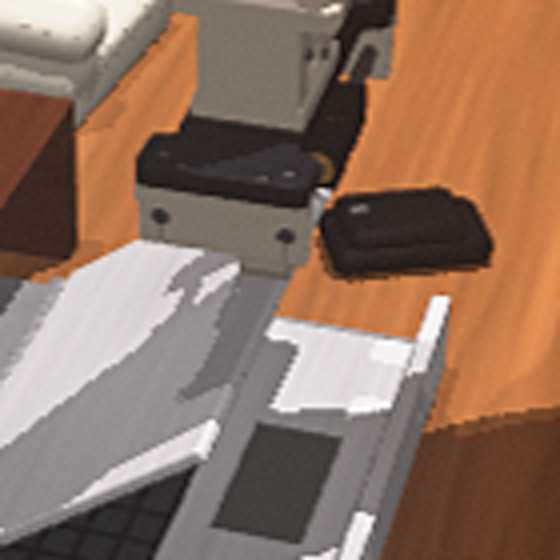

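View pics/z7.png

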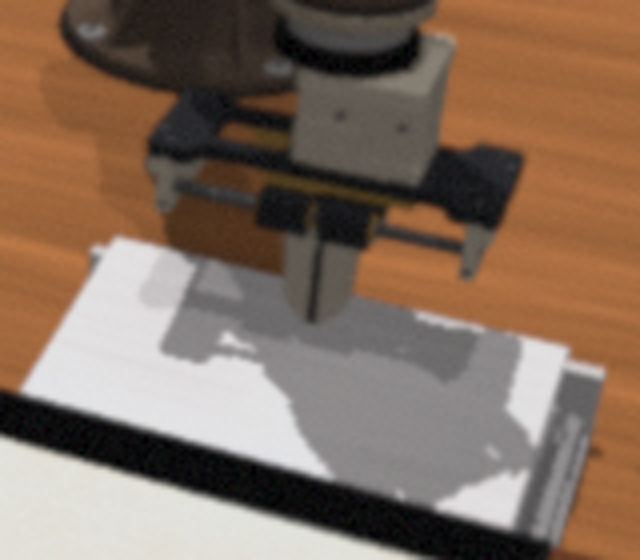

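```bash
python3 - <<'E'
from h import *
_,fs=snap('scene','a.png');_,fd=snap('side','b.png');s,fw=snap('wrist','c.png')
t=np.array([249.,-573.3,192.2]);z=np.array([.398,-.917,0])
for d in (0,30):
  for k in (46,-46): print(d,proj(fs,t+k*z+[0,0,d]),proj(fd,t+k*z+[0,0,d]))
K=np.array(fw['intrinsics']);T=np.linalg.inv(fw['T_tool_cam']);print(K.tolist(),fw['dist_coeffs'])
for a in (0,-28):
  print(cv2.projectPoints((T@[a,0,0,1])[:3].reshape(1,1,3),np.zeros(3),np.zeros(3),K,np.array(fw['dist_coeffs']))[0])
for a,n,fac in [(cv2.imread('pics/side1.png')[40:140,430:540],'z8',5),(cv2.imread('pics/scene1.png')[50:140,150:240],'z9',6)]:
    cv2.imwrite('pics/%s.png'%n,cv2.resize(a,None,fx=fac,fy=fac,interpolation=cv2.INTER_CUBIC))
E
```

```text
0 [[185.21578012 130.81375453]] [[470.50583108 106.14448438]]
0 [[213.28143919 130.5049168 ]] [[482.65356405 117.12842711]]
30 [[183.65758287 121.65821432]] [[472.12249234  96.16406296]]
30 [[211.99699704 121.28901143]] [[484.46830676 106.77501223]]
[[420.847666949647, 0.0, 312.56201049576595], [0.0, 420.847666949647, 234.48508184790444], [0.0, 0.0, 1.0]] [-0.00325701  0.          0.          0.          0.        ]
[[[313.23312225 273.49004728]]]
[[[313.31874389 298.76808482]]]
```

View pics/z8.png

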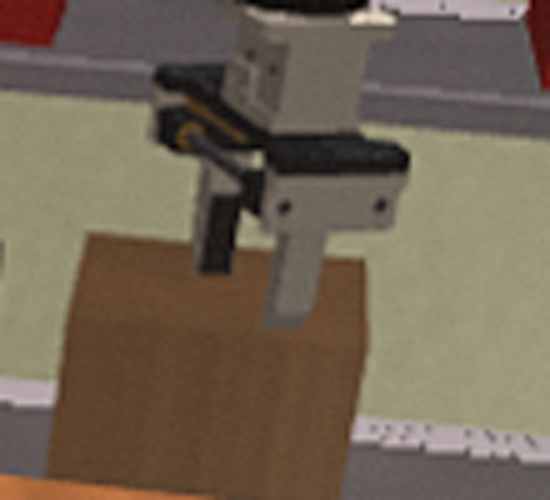

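View pics/z9.png

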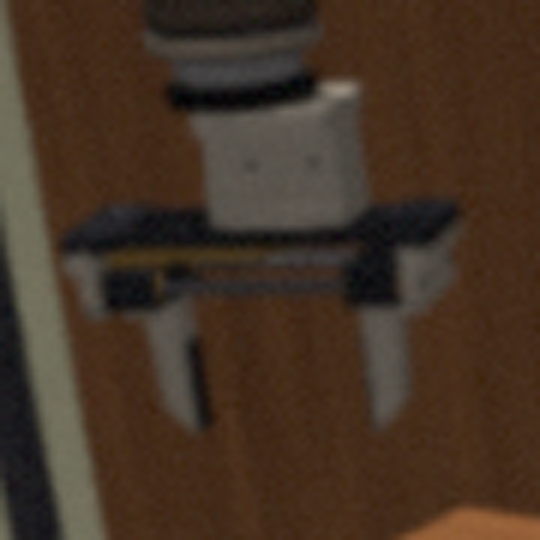

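Key finding: the real fingertip sits about 30 mm behind the reported TCP along the tool axis. Both cameras, the wrist view and the contact agree on this. The lid is still open at about 0.18 rad, so its stop should come at a reported z of about 8-9. I'll keep pushing gently.

```bash
python3 -m creep '[[[0.06,0,0],[0,0,0],-1],[[0.06,0,0],[0,0,0],-1],[[0.06,0,0],[0,0,0],-1],[[0.06,0,0],[0,0,0],-1],[[0.04,0,0],[0,0,0],-1],[[0.04,0,0],[0,0,0],-1],[[0,0,0],[0,0,0],-1],[[0,0,0],[0,0,0],-1]]'
```

```text
clock: 7.8
tool_pos: [481.9, 217.2, 10.8]
tool_rot: [[0.0, 1.0, -0.0], [0.0, -0.0, -1.0], [-1.0, 0.0, -0.0]]
ft_force: [-0.1, 0.7, 0.3]
finger_gap: 0.005
```

```bash
python3 -m creep '[[[0.02,0,0],[0,0,0],-1],[[0.02,0,0],[0,0,0],-1],[[0.02,0,0],[0,0,0],-1],[[0.01,0,0],[0,0,0],-1],[[0,0,0],[0,0,0],-1],[[0,0,0],[0,0,0],-1],[[0,0,0],[0,0,0],-1],[[0,0,0],[0,0,0],-1]]'
```

```text
clock: 8.8
tool_pos: [481.7, 217.1, 5.5]
tool_rot: [[-0.0, 1.0, -0.0], [-0.0, -0.0, -1.0], [-1.0, -0.0, 0.0]]
ft_force: [-0.1, 0.3, 0.2]
finger_gap: 0.005
```

```bash
python3 - <<'E'
from h import *
_,fs=snap('scene','scene8.png');s,fd=snap('side','side8.png')
a=fd['pixels'][240:390,190:390,::-1]; a=cv2.resize(a,None,fx=4,fy=4,interpolation=cv2.INTER_CUBIC)
cv2.imwrite('pics/side8z.png',a)
cv2.imwrite('pics/scene8z.png',cv2.resize(fs['pixels'][180:320,340:520,::-1],None,fx=4,fy=4,interpolation=cv2.INTER_CUBIC))
p=np.load('fit.npy')
for th in [0,.05,.1,.15]:
    q=p.copy(); q[6]=th; W,L=model(q)
    print(th,np.round((proj(fd,[L(190,135,7)])-[190,240])*4),np.round((proj(fs,[L(190,135,7),L(190,-135,7)])-[340,180])*4).tolist())
print(s['joint_torque'],s['ft_force'],s['moment'])
E
```

```text
0 [[568. 473.]] [[563.0, 380.0], [119.0, 269.0]]
0.05 [[567. 456.]] [[566.0, 367.0], [119.0, 256.0]]
0.1 [[566. 440.]] [[569.0, 354.0], [119.0, 244.0]]
0.15 [[563. 423.]] [[571.0, 342.0], [119.0, 232.0]]
[ 3.74597250e-03 -6.25405455e+01 -5.69220230e+00 -2.07139903e+01
  3.30256345e-02 -7.87972170e-02  1.42429899e-04] [ 0.06807259 -0.58820912  0.02026346] [ 0.02589663  0.03116716 -0.00727109]
```

View pics/side8z.png

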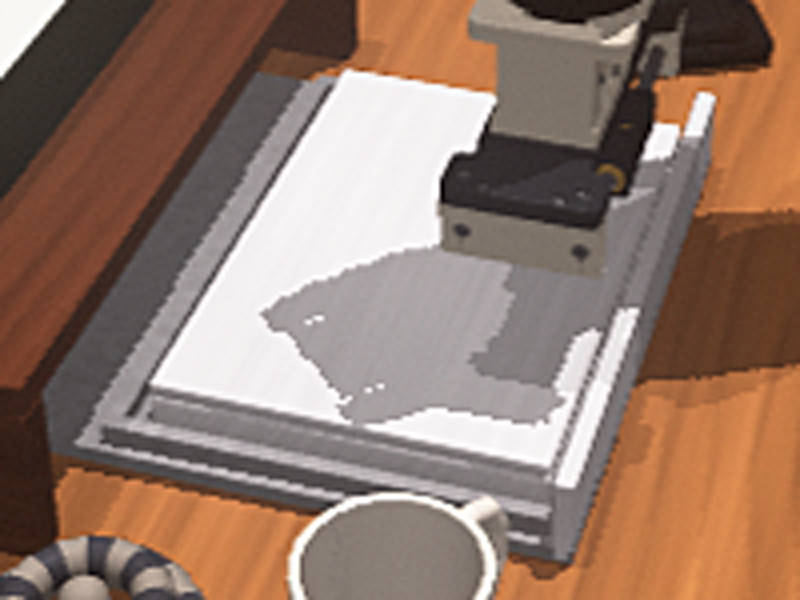

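View pics/scene8z.png

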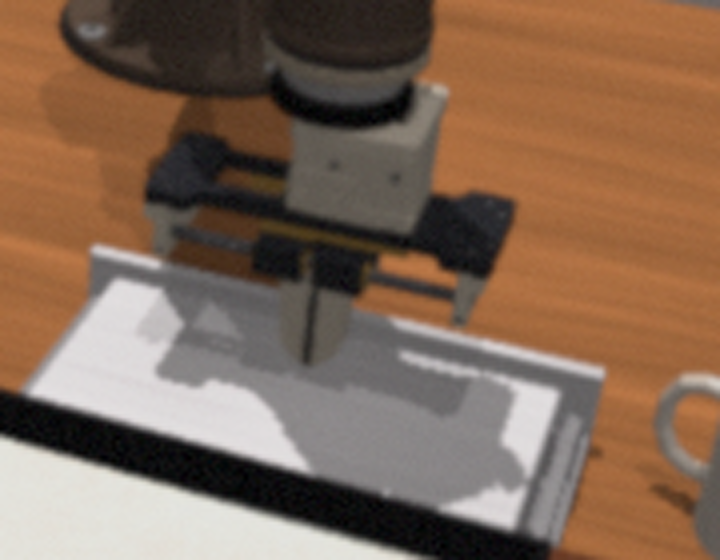

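Nearly shut: the corner is at (550,468) and shut predicts (568,473). There's no stop force yet, so I'll press a few mm more.

```bash
python3 -m creep '[[[0.025,0,0],[0,0,0],-1],[[0.025,0,0],[0,0,0],-1],[[0,0,0],[0,0,0],-1],[[0,0,0],[0,0,0],-1],[[0,0,0],[0,0,0],-1],[[0,0,0],[0,0,0],-1],[[0,0,0],[0,0,0],-1],[[0,0,0],[0,0,0],-1]]'
```

```text
clock: 9.9
tool_pos: [484.1, 217.3, 4.0]
tool_rot: [[0.005, 1.0, -0.001], [0.0, -0.001, -1.0], [-1.0, 0.005, -0.0]]
ft_force: [-1.8, -5.5, 25.1]
finger_gap: 0.006
```

The stop was felt (25 N at reported z=4.0), which puts the true tip about 34 mm short of the reported TCP. The lid is shut. Next I'll retreat up and back, then tilt the tool 30° so the body stays behind the lip.

```bash
python3 -m creep '[[[-0.5,0,0],[0,0,0],-1],[[-0.7,0,0],[0,0,0],-1],[[-0.4,-0.3,0],[0,0,0],-1],[[0,-0.5,0],[0,0,0],-1],[[0,-0.4,0],[0,0,0.111],-1],[[0,0,0],[0,0,0.111],-1],[[0,0,0],[0,0,0.111],-1],[[0,0,0],[0,0,0],-1]]'
python3 - <<'E'
from h import *
_,fs=snap('scene','scene9.png');s,fd=snap('side','side9.png')
print(s['joint_positions'],s['ft_force'])
p=np.load('fit.npy');q=p.copy();q[6]=0;W,L=model(q)
a=fd['pixels'][150:400,190:460,::-1].copy(); 
cv2.imwrite('pics/side9z.png',cv2.resize(a,None,fx=2.9,fy=2.4,interpolation=cv2.INTER_CUBIC))
T=s['tool_pos'];x=np.array(s['tool_rot'])[:,0]
print('tip34',proj(fd,T-34*x),'tcp',proj(fd,T))
print(np.round(proj(fd,[L(190,135,7),L(190,-135,7)])))
E
```

```text
clock: 10.9
tool_pos: [396.9, 209.0, 112.4]
tool_rot: [[0.231, 0.973, 0.004], [-0.041, 0.014, -0.999], [-0.972, 0.231, 0.043]]
ft_force: [-0.1, 0.2, 0.2]
finger_gap: 0.007
[-0.69044541  0.16182978 -0.09990912  2.2415676   0.35961365  0.63267369
 -2.63052804] [ 0.20614288 -0.25432839  0.12991855]
tip34 [[381.34131364 267.04351894]] tcp [[375.97503793 280.44545777]]
[[332. 358.]
 [364. 273.]]
```

View pics/side9z.png

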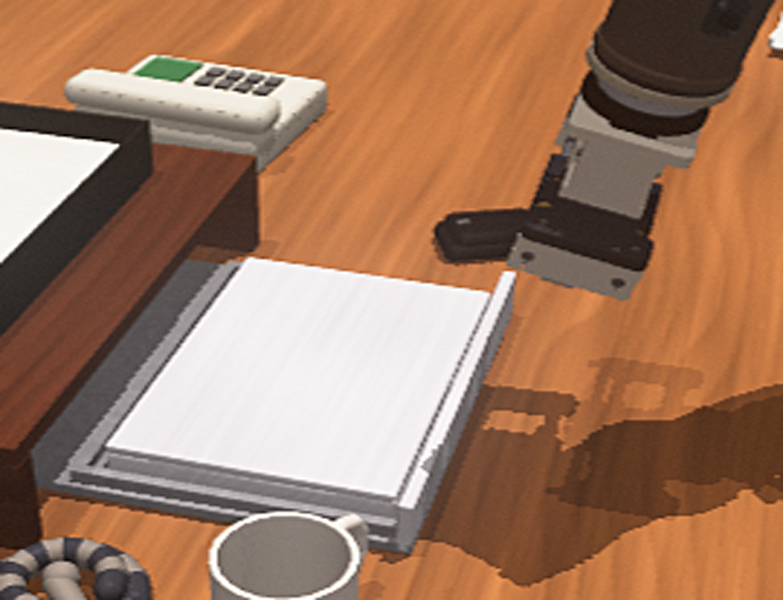

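View pics/scene9.png

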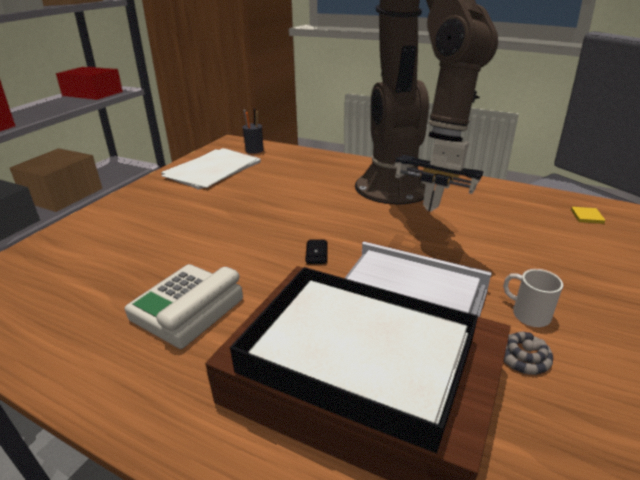

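The lid is flat shut in both views. Joint 7 stopped the tilt at 13° (it is at -2.63), which still leaves about 15 mm of riser clearance, so I'll use that. Descending in front of the lip.

```bash
python3 -m creep '[[[0.25,-0.06,-0.03],[0,0,0],-1],[[0.25,-0.06,-0.03],[0,0,0],-1],[[0.25,-0.06,-0.03],[0,0,0],-1],[[0.25,-0.06,-0.03],[0,0,0],-1],[[0.25,-0.06,-0.03],[0,0,0],-1],[[0.2,-0.05,-0.03],[0,0,0],-1],[[0,0,0],[0,0,0],-1],[[0,0,0],[0,0,0],-1]]'
python3 - <<'E'
from h import *
_,fs=snap('scene','scene10.png');s,fd=snap('side','side10.png')
print(np.round(s['joint_positions'],2),s['ft_force'])
T=s['tool_pos'];R=np.array(s['tool_rot']);print('tip',T-34*R[:,0],'lead',T-34*R[:,0]+9.5*R[:,1])
cv2.imwrite('pics/side10z.png',cv2.resize(fd['pixels'][200:400,190:460,::-1],None,fx=2.9,fy=2.9,interpolation=cv2.INTER_CUBIC))
E
```

```text
clock: 12.0
tool_pos: [398.3, 216.0, 0.3]
tool_rot: [[0.231, 0.973, -0.002], [-0.041, 0.008, -0.999], [-0.972, 0.23, 0.042]]
ft_force: [1.1, 0.2, 0.7]
finger_gap: 0.008
[-0.97  0.4   0.22  2.36  0.41  0.27 -2.72] [-0.15668731  0.49450129  0.21502465]
tip [390.41546671 217.56428162  33.53879413] lead [399.6585802  217.63964398  35.73177695]
```

View pics/side10z.png

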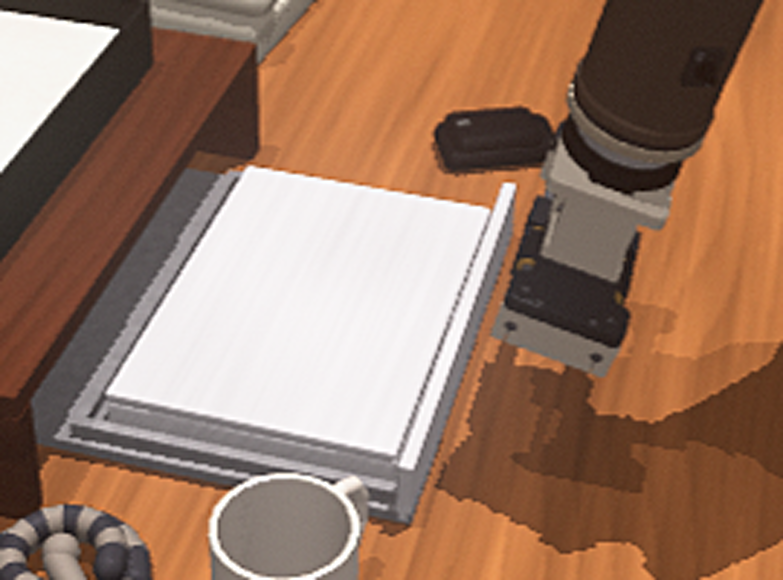

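```bash
python3 -m creep '[[[0.136,0.173,0],[0,0,0],-1],[[0.046,0.195,0],[0,0,0],-1],[[0.046,0.195,0],[0,0,0],-1],[[0.046,0.195,0],[0,0,0],-1],[[0.046,0.195,0],[0,0,0],-1],[[0.046,0.195,0],[0,0,0],-1],[[0.046,0.195,0],[0,0,0],-1],[[0.046,0.195,0],[0,0,0],-1]]'
python3 - <<'E'
from h import *
s,fd=snap('side','side11.png')
print(np.round(s['joint_positions'],2),s['ft_force'])
T=s['tool_pos'];R=np.array(s['tool_rot']);print('tip',T-34*R[:,0],'lead',T-34*R[:,0]+9.5*R[:,1])
cv2.imwrite('pics/side11z.png',cv2.resize(fd['pixels'][200:400,190:460,::-1],None,fx=2.9,fy=2.9,interpolation=cv2.INTER_CUBIC))
E
```

```text
clock: 13.1
tool_pos: [518.8, 215.6, -6.7]
tool_rot: [[0.231, 0.973, -0.001], [-0.042, 0.009, -0.999], [-0.972, 0.231, 0.043]]
ft_force: [-3.4, -2.6, 1.5]
finger_gap: 0.007
[-0.68  0.51  0.09  2.12  0.35  0.36 -2.49] [-3.40358259 -2.60813643  1.46908967]
tip [510.93517323 217.0643364   26.37462188] lead [520.17846798 217.15217622  28.56637607]
```

View pics/side11z.png

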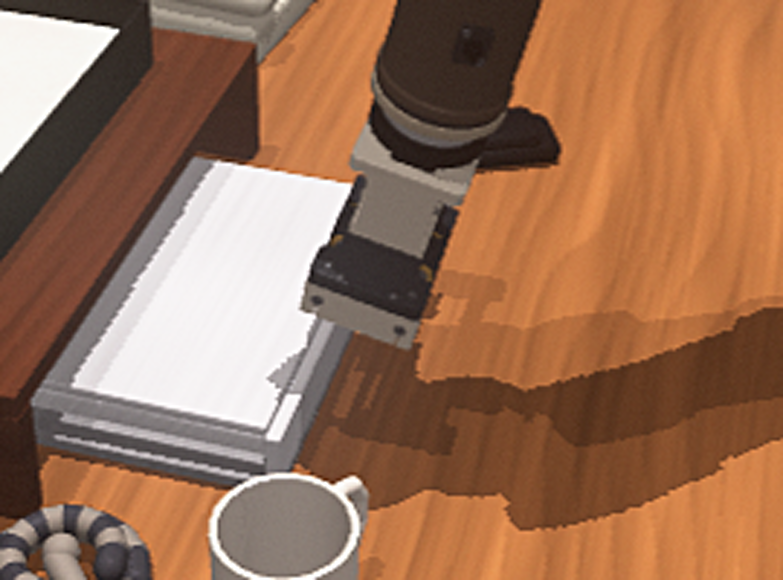

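```bash
python3 -m creep '[[[0,0,0],[0,0,0.045],-1],[[0,0,0],[0,0,0.045],-1],[[0.073,0.186,0],[0,0,0],-1],[[0.073,0.186,0],[0,0,0],-1],[[0.073,0.186,0],[0,0,0],-1],[[0.073,0.186,0],[0,0,0],-1],[[0.073,0.186,0],[0,0,0],-1],[[0.05,0.12,0],[0,0,0],-1]]'
python3 - <<'E'
from h import *
s,fd=snap('side','side12.png')
print(np.round(s['joint_positions'],2),s['ft_force'])
T=s['tool_pos'];R=np.array(s['tool_rot']);print('tip',T-34*R[:,0],'lead',T-34*R[:,0]+9.5*R[:,1])
cv2.imwrite('pics/side12z.png',cv2.resize(fd['pixels'][200:400,190:460,::-1],None,fx=2.9,fy=2.9,interpolation=cv2.INTER_CUBIC))
E
```

```text
clock: 14.15
tool_pos: [603.6, 217.2, -6.7]
tool_rot: [[0.367, 0.93, 0.001], [-0.038, 0.016, -0.999], [-0.93, 0.366, 0.041]]
ft_force: [-3.9, 2.4, 1.6]
finger_gap: 0.006
[-0.75  0.58  0.24  2.08  0.48  0.23 -2.59] [-3.93723203  2.37486656  1.61156282]
tip [591.09815979 218.4607075   24.89459809] lead [599.93643626 218.61133638  28.37485383]
```

View pics/side12z.png

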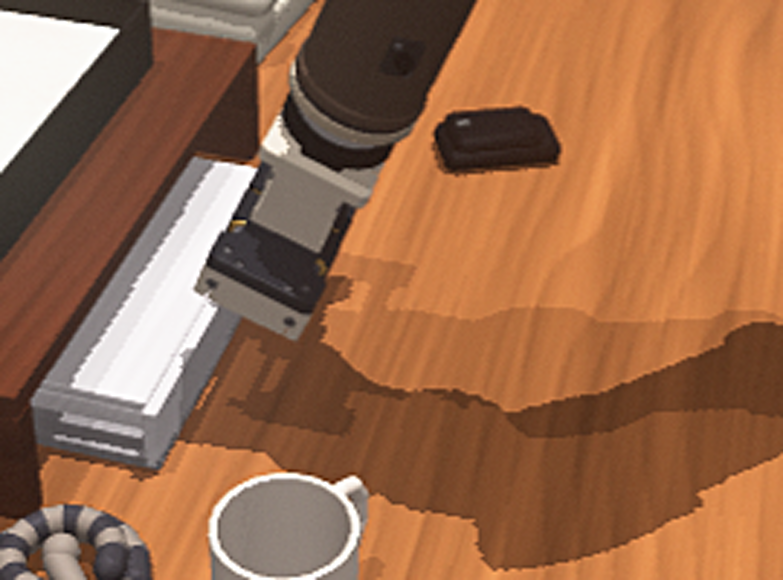

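```bash
python3 -m creep '[[[0.03,0.074,0],[0,0,0],-1],[[0.03,0.074,0],[0,0,0],-1],[[0.03,0.074,0],[0,0,0],-1],[[0.01,0.025,0],[0,0,0],-1],[[0.01,0.025,0],[0,0,0],-1],[[0,0,0],[0,0,0],-1],[[0,0,0],[0,0,0],-1],[[0,0,0],[0,0,0],-1]]'
```

```text
clock: 15.2
tool_pos: [624.7, 216.1, -7.0]
tool_rot: [[0.366, 0.931, -0.0], [-0.039, 0.015, -0.999], [-0.93, 0.366, 0.042]]
ft_force: [-1.7, -0.2, 0.2]
finger_gap: 0.005
```

Not at the stop yet (1.7 N). I'll do small steps with the force in view.

```bash
python3 -m creep '[[[0.01,0.025,0],[0,0,0],-1],[[0.01,0.025,0],[0,0,0],-1],[[0,0,0],[0,0,0],-1],[[0,0,0],[0,0,0],-1],[[0,0,0],[0,0,0],-1],[[0,0,0],[0,0,0],-1],[[0,0,0],[0,0,0],-1],[[0,0,0],[0,0,0],-1]]'
```

```text
clock: 16.2
tool_pos: [628.2, 216.0, -7.2]
tool_rot: [[0.365, 0.931, 0.0], [-0.04, 0.016, -0.999], [-0.93, 0.365, 0.043]]
ft_force: [-4.6, -0.6, 3.2]
finger_gap: 0.005
```

```bash
python3 -m creep '[[[0.01,0.025,0],[0,0,0],-1],[[0.01,0.025,0],[0,0,0],-1],[[0,0,0],[0,0,0],-1],[[0,0,0],[0,0,0],-1],[[0,0,0],[0,0,0],-1],[[0,0,0],[0,0,0],-1],[[0,0,0],[0,0,0],-1],[[0,0,0],[0,0,0],-1]]'
python3 - <<'E'
from h import *
s,fd=snap('side','side13.png')
p=np.load('fit.npy');W,L=model(p)
print('lip in pred',(proj(fd,[W(200,155,50),W(200,-155,50)])-[170,200])*4)
cv2.imwrite('pics/side13z.png',cv2.resize(fd['pixels'][200:350,170:370,::-1],None,fx=4,fy=4,interpolation=cv2.INTER_CUBIC))
E
```

```text
clock: 17.2
tool_pos: [628.8, 215.9, -8.1]
tool_rot: [[0.361, 0.932, 0.001], [-0.041, 0.017, -0.999], [-0.932, 0.361, 0.044]]
ft_force: [-21.2, 0.1, 16.4]
finger_gap: 0.005
lip in pred [[243.40190495 563.76494903]
 [459.22414082 197.96195793]]
```

View pics/side13z.png

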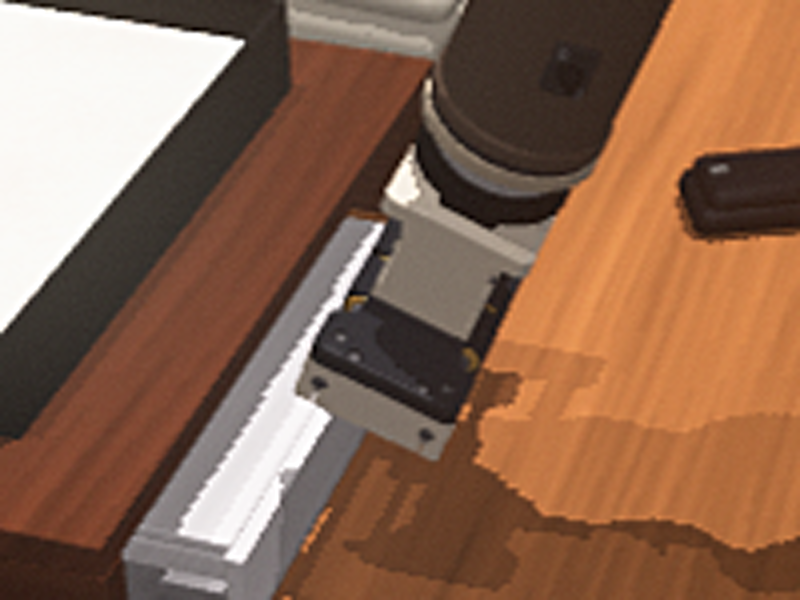

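Force rose to 21 N without travel, and the lip corner is at (240,562) against (243,564) predicted for fully in. Backing off along -x, then up.

```bash
python3 -m creep '[[[-0.05,-0.12,0],[0,0,0],-1],[[-0.11,-0.28,0],[0,0,0],-1],[[-0.11,-0.28,0],[0,0,0],-1],[[-0.4,-0.2,0],[0,0,0],-1],[[-0.6,-0.1,0],[0,0,0],-1],[[-0.6,-0.1,0],[0,0,0],-1],[[-0.4,-0.1,0],[0,0,0],-1],[[0,0,0],[0,0,0],-1]]'
python3 - <<'E'
from h import *
_,fs=snap('scene','scene14.png');s,fd=snap('side','side14.png')
print(s['ft_force'],s['clock'])
p=np.load('fit.npy');W,L=model(p)
print('lip pred',proj(fd,[W(200,155,50),W(200,-155,50)]),proj(fs,[W(200,155,50)]))
p2=p.copy();p2[3]+=200;p2[6]=0;_,L=model(p2);print(proj(fd,[L(190,135,7),L(190,-135,7)]))
cv2.imwrite('pics/side14z.png',cv2.resize(fd['pixels'][200:350,170:370,::-1],None,fx=4,fy=4,interpolation=cv2.INTER_CUBIC))
for q in ['mug','mouse','snake']:print(q,[(np.round(viewer.boxes_of(q,f)[0]['extent']).tolist()) for f in (fs,fd) if viewer.boxes_of(q,f)])
E
```

```text
clock: 18.25
tool_pos: [488.5, 222.9, 120.9]
tool_rot: [[0.369, 0.93, 0.001], [-0.035, 0.015, -0.999], [-0.929, 0.368, 0.039]]
ft_force: [1.4, -0.2, 0.8]
finger_gap: 0.009
[-0.53950212 -1.174285   -0.44757138] 18.3
lip pred [[230.85047624 340.94123726]
 [284.8060352  249.49048948]] [[476.10195187 323.58771388]]
[[225.45603763 336.5015168 ]
 [274.89999545 257.45159089]]
mug [[533.0, 298.0, 58.0, 56.0], [291.0, 403.0, 59.0, 77.0]]
mouse [[318.0, 249.0, 24.0, 23.0], [376.0, 245.0, 16.0, 22.0]]
snake [[530.0, 351.0, 47.0, 48.0], [210.0, 398.0, 62.0, 53.0]]
```

View pics/side14z.png

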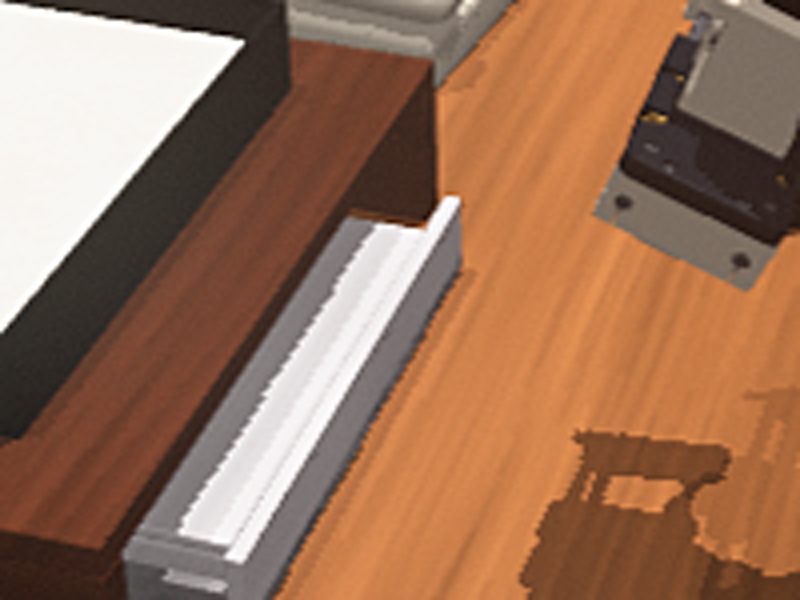

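View pics/side14.png

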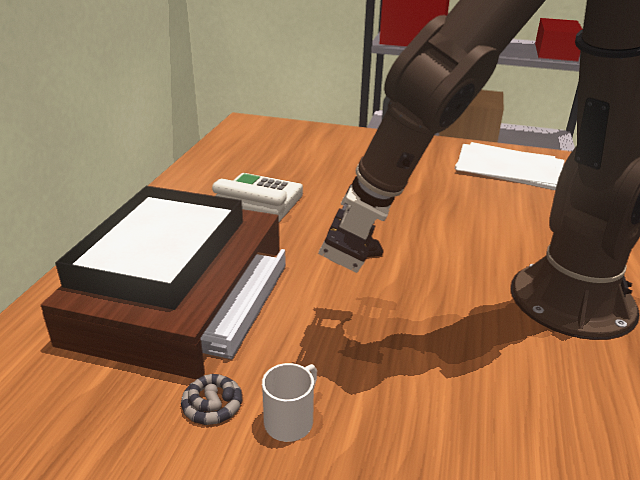

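The lip matches the fully-in prediction: far corner (460,200) against (459,198). The bystanders haven't moved and nothing is touching. Handing in.

```bash
python3 -c "
from rig import manip; print(manip.job_done())"
```

```text
the job is handed in; nothing more can be done
None
```

I pushed the lid shut with the closed fingertips, then pushed the shelf in by its lip until it stopped. The job was handed in at 18.3 s, with the arm backed clear.

- **Lid:** the stop came at about 25 N, and the lid lay flat in both camera views afterwards.
- **Shelf:** at the end, force rose to about 21 N with no further travel. In the last picture the lip's corners are within about 2 px of where they should be fully in.
- **Bystanders:** the mug and the snake are where they started, to within the networks' scatter. The mouse did not move in the scene view. In the last side view the gripper partly hides it, so its box there was shifted and narrow.
- **Disagreement in the measurements:** the reported TCP is about 30–34 mm beyond the visible fingertips, along the tool axis. Because of this the lid was still about 0.18 rad open when I first took it to be shut; the pictures showed it, and I corrected for it from then on.
- **Limits:** I wanted a 30° tool tilt for the shelf push, but joint 7 allowed about 13°, and I raised it to about 21° partway through. Joint 7 came close to its range limit (−2.72 of −2.74) but did not pass it.

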